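# Uncover a drive unit's fan and release its transport lock

### The arm

A 6-joint arm with a two-finger parallel gripper is mounted at the origin on the work surface. World frame = base frame: x ahead of the robot, y to its left, z up, the work surface at z = 0. Lengths are in m, angles in rad, forces in N, time in s.
With the tool pointing down it reaches from about 0.325 to 0.775 m from the base axis. Payload 5.5 kg.
Tool frame: the origin (TCP) lies on the centre line of the jaws, within the pads' length; the fingertips stand 11 mm ahead of it and the grasp point (between the pads) lies 8 mm behind it (ctrl.finger_overhang is the distance from the TCP to the fingertips, in m); z points along the fingers, y is the line along which they close (so a half turn about z gives the same grasp; the last joint's range is limited). The gripper opens to 88 mm and grips with 3 to 60 N. Pads are 20 mm wide; open, the fingers measure 115 mm over their backs; the gripper's body (75 mm by 178 mm) begins 61 mm behind the grasp point.
Start: joints at [-1.347, 0.091, 1.231, -0, 1.82, -0.057], TCP at [0.166, -0.577, 0.234] pointing down, gripper open.
Joint ranges: [-2.87, 2.87], [-0.86, 2.18], [0.17, 2.46], [-1.51, 4.65], [0.06, 2.69], [-2.65, 2.65]. Speed limits (rad/s): [2.57, 2.57, 3.01, 3.14, 3.14, 3.14].

### API

Orientations are given as a unit quaternion [w, x, y, z].
In Python, from plant import ctrl gives the robot as it stands.
- The arm moves only by the shell command python3 -m handwheel 'ROWS'. ROWS is JSON, a list of rows, each a list of 7 numbers: the gripper command: -1 is fully open, 1 is shut, values between are in proportion, then the shift along the tool's x, y, z in units of 0.1 m (1.0 is 0.1 m), then the turn, a rotation vector about the tool's x, y, z in units of pi/2 rad (1.0 is pi/2 rad). In form: [[jaw, x, y, z, ax, ay, az], ...]. A call has 1 to 5 rows; each row shifts and turns the commanded pose from where the row before left it, along the tool's axes as they then stand; what a row does not reach is not made up. A row lasts 1/8 s, in which the tool goes at most 62.5 mm and 10.7 degrees, less where a joint would pass 70% of its speed; a pose out of reach is approached as far as the arm can. A call with a number of a shift or a turn outside -1 to 1 is refused whole. A call with a gripper value outside its range is refused whole. The fingers move at their own pace and stop on an object; the grip force is fixed at half the most. Time passes only in rows, so rows that do not move let the fingers close. It gives the time, the measured TCP pose, the force, the opening and the grip force at its end, in the units of the state.
- ctrl.observe(): the state, without advancing time (a new reading comes with each control period).
- ctrl.camera(name): name is "side" or "top" or "wrist"; returns a dict with "frame" (384x512x3 uint8, red, green, blue), "range_z" (384x512 float32, m along the optical axis (not along the pixel's ray), 0 where there is no reading), "fovy" (degrees; the focal length in pixels is half the picture's height over the tangent of half this angle, whatever the lens; pixels are square), "cx", "cy" (the principal point, pixels), "rvec" (rotation vector, rad) and "tvec" (3), from world to camera coordinates, as OpenCV has them; the wrist camera has in their place "mount" (4x4, takes a point from camera to tool coordinates, whose origin is the TCP and whose axes are the flange's). Camera axes: x right, y down, z forward; pixel columns grow to the right and rows downward; lengths in m; the calibration is good to about 2 mm. A picture is of the moment at which its call begins: read the wrist's pose just before it.
- ctrl.finish_job(): hands the job in; it is judged then, once.
The state is a dict: "t": time; "q": joint angles; "qvel": joint speeds; "tau": joint torques, N m; "eef_pos": TCP position; "eef_rot": TCP orientation; "wrist_force": force on the tool from outside, world axes, zero at the start; "moment": the same for the moment, N m; "gripper_width": opening from 0.0 (shut) to 1.0 (fully open); "finger_force": force on a finger pad.
Only numpy, scipy, OpenCV 4.12 (cv2) and the standard library are available. Lean on these libraries where they do the work, as an engineer would, in place of code of your own. Each camera call takes 0.05 s, during which the arm holds its last target. There are 200 camera calls.

### The job

Lift the loose round lid off the fan well of the drive unit by its knob and set it down gently, knob up, on the middle of the white foam pad. Then release the lock lever inside that well: swing it from the stop it rests against all the way over to its other stop. Some of these locks have a reverse thread, so find out by careful trying which way this one gives; leave the neighbouring unit's lever and everything else on the bench as they are.

Things in the scene. Friction and masses are not known exactly. Their poses are not given: they have to be found in the camera images.
- unit: Drive unit to work on, fixed. Black case 260 x 190 x 50 mm high, on it an upright round black collar, the fan well: outer radius 84, inner 78 mm, rim 110 mm above the bench; inside only fan blades (up to 65 mm above the bench) and the lever. Origin: on the well axis at bench level, z up; the case reaches 165 mm to its -x (keypad end, robot side) and 95 mm to +x.
- lid: Loose grey metal lid, about 0.2 to 0.45 kg. Origin: centre of its underside, z up. From the origin: a locating lip of radius 71 mm, 0 to 8 mm; a disc of radius 87 mm, 8 to 14 mm; a black knob on top on a neck of radius 10 mm. At the start it rests on the well's rim with its lip inside (about 7 mm of play all round, origin 102 mm above the bench).
- knob (a point): Middle of the lid's knob, 38 mm above the lid's origin. The knob is a plain upright cylinder 34 mm in diameter and 24 mm high (12 mm above and below this point); 12 mm clear between it and the disc.
- pad: White foam pad (stiff), fixed, 190 x 190 x 30 mm. Origin: centre of its underside, at bench level; its top is 30 mm above the bench.
- lever_1 (a joint): Angle of lever 1, rad: 0 = locked, as at the start, against a hard stop; 1.57 = released, at the other hard stop. One of the two levers releases anticlockwise seen from above, the other clockwise (which one is not told). Either may stand in the unit's well, the other in the neighbour: the points' positions tell.
- lever_2 (a joint): The same for lever 2.
- lever_1_hub (a point): Lever 1: on its upright axis, at the hub's top, 94 mm above the bench. Steel; hub radius 15 mm, one level arm 14 mm wide, 80 to 92 mm above the bench. Turns against a steady friction of 0.10 N m (2 N at 48 mm from the axis), stays where left, does not yield at a stop. The well leaves room to sweep the arm with closed fingertips from either side.
- lever_1_tip (a point): Lever 1: the middle of its round end (radius 9 mm, 79 to 95 mm above the bench), 57 mm out from the axis, at the height of the hub point. From hub to tip is the direction the arm points.
- lever_2_hub (a point): Lever 2: on its upright axis, at the hub's top, 94 mm above the bench. Steel; hub radius 15 mm, one level arm 14 mm wide, 80 to 92 mm above the bench. Turns against a steady friction of 0.10 N m (2 N at 48 mm from the axis), stays where left, does not yield at a stop. The well leaves room to sweep the arm with closed fingertips from either side.
- lever_2_tip (a point): Lever 2: the middle of its round end (radius 9 mm, 79 to 95 mm above the bench), 57 mm out from the axis, at the height of the hub point. From hub to tip is the direction the arm points.
- neighbour: A second unit of the same shape at the left edge of the bench, without a lid, fixed, same origin and sizes as the unit. To be left alone.
- screwdriver: Loose bystander: screwdriver 150 mm, lying on the unit's deck near the keypad. Origin: centre of its underside.
- fan: Loose bystander: black square fan 92 x 92 x 25 mm. Origin: centre of its underside.
- cleaner: Loose bystander: white bottle, 56 mm diameter, 140 mm high. Origin: centre of its underside.
- heatsink: Loose bystander: finned aluminium block 120 x 70 x 35 mm. Origin: centre of its underside.
- carton: Loose bystander: cardboard box 100 x 70 x 50 mm. Origin: centre of its underside.
- spanner: Loose bystander: steel spanner 160 mm long. Origin: centre of its underside.
- terminal: Loose bystander: grey terminal block 90 x 30 x 22 mm, between unit and pad. Origin: centre of its underside.
Not all that is in view belongs to the job. What is meant by the lid is not blue, and is the larger of those in its own colour.

How it is judged:
By the outcome, as a careful person would: the job done as asked, in the order asked, and still so for the second after the job is handed in, with the robot touching nothing.
It also fails if it takes over 61 s, if anything falls off the work surface, if the arm or the gripper's body presses on something with over 40 N, if the wrist force passes 120 N, or if a joint passes its speed limit or range.

## Working session

There is one attempt and no reset: what is moved stays moved. The work goes in short steps, Python scripts to look and compute and a shell command to move; the robot and the scene stay as the last step left them, time stands still between calls to the robot, and variables do not carry over. Pictures are saved under pics/ and viewed, at most 10 in all, crops included, and the job is handed in when it is done.

```bash
mkdir -p pics; cat > h.py <<'E'
import numpy as np, cv2
from plant import ctrl
from scipy.spatial.transform import Rotation as R
def cam(n):
    s=ctrl.observe(); c=ctrl.camera(n); h=c["frame"].shape[0]
    f=h/2/np.tan(np.radians(c["fovy"])/2)
    if n=="wrist":
        q=s["eef_rot"]; T=np.eye(4); T[:3,:3]=R.from_quat([q[1],q[2],q[3],q[0]]).as_matrix(); T[:3,3]=s["eef_pos"]
        W=T@np.array(c["mount"])
    else:
        M=np.eye(4); M[:3,:3]=cv2.Rodrigues(np.array(c["rvec"],float))[0]; M[:3,3]=np.ravel(c["tvec"]); W=np.linalg.inv(M)
    return c,f,W
def plane(c,f,W,u,v,z):
    d=W[:3,:3]@np.array([(u-c["cx"])/f,(v-c["cy"])/f,1]); o=W[:3,3]
    return o+d*(z-o[2])/d[2]
def cloud(c,f,W):
    z=c["range_z"]; v,u=np.mgrid[:z.shape[0],:z.shape[1]]
    P=np.stack([(u-c["cx"])/f*z,(v-c["cy"])/f*z,z],-1)@W[:3,:3].T+W[:3,3]
    P[z==0]=np.nan
    return P
def save(c,n): cv2.imwrite("pics/"+n+".png",c["frame"][:,:,::-1])
E
python3 - <<'E'
from h import *
s=ctrl.observe(); print(s, ctrl.finger_overhang)
for n in("top","side"):
    c,f,W=cam(n); save(c,n+"0"); print(n,f,c["cx"],c["cy"],W.round(3).tolist())
E
```

```text
{'t': 0.0, 'q': array([-1.34668785e+00,  9.18271773e-02,  1.23186671e+00, -9.82758581e-07,
        1.81980410e+00, -5.66930789e-02]), 'qvel': array([-8.04053355e-04, -1.06964346e-03,  1.34532340e-03, -3.57051475e-04,
       -6.95820268e-04, -8.46081937e-05]), 'tau': array([-1.13309077e-03, -4.46449399e+01, -4.06448400e+01,  6.96799974e-02,
        2.91970937e-02, -1.29419450e-04]), 'eef_pos': array([ 0.16621598, -0.57622968,  0.23253666]), 'eef_rot': array([-9.49293408e-04,  9.90159559e-01,  1.39939776e-01, -8.01272986e-05]), 'wrist_force': array([0.33753723, 0.03367774, 0.07676252]), 'moment': array([-0.0425533 , -0.0038684 ,  0.00370671]), 'finger_force': 0.0, 'gripper_width': 1.001566704937347} 0.011
top 437.0671464787603 266.94875481419797 196.5577347512347 [[-0.019, -0.995, 0.094, 0.362], [-1.0, 0.019, 0.0, 0.05], [-0.002, -0.094, -0.996, 1.707], [0.0, 0.0, 0.0, 1.0]]
side 403.12853859201334 263.0894125274612 188.8714386984339 [[-0.807, -0.458, 0.373, 0.024], [-0.591, 0.603, -0.536, 0.79], [0.021, -0.653, -0.757, 1.132], [0.0, 0.0, 0.0, 1.0]]
```

View pics/top0.png

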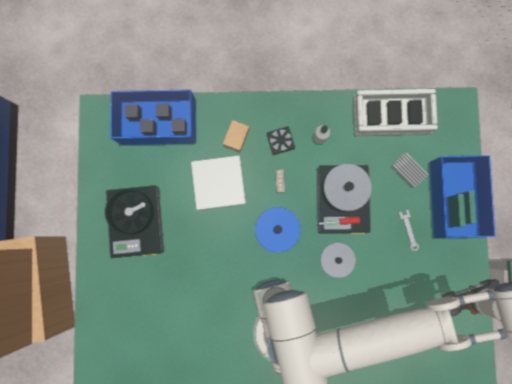

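View pics/side0.png

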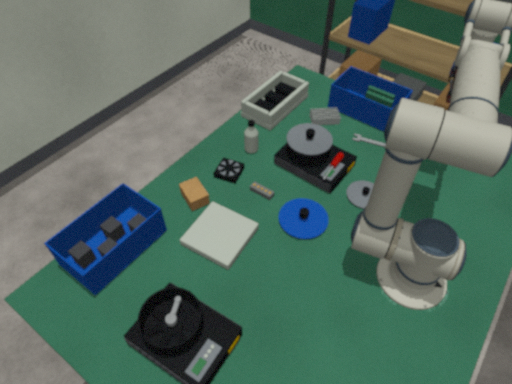

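The top view shows the big grey lid at about (348,187), its knob at about (348,186), and the white pad at about (218,182). The neighbour's lever is at about (131,212). A blue lid and a smaller grey lid are decoys.

```bash
python3 - <<'E'
from h import *
c,f,W=cam("top"); im=c["frame"].astype(int); g=im.sum(2)/3; sat=im.max(2)-im.min(2)
def blob(m,u,v):
    n,l,st,ce=cv2.connectedComponentsWithStats(m.astype(np.uint8)); 
    i=l[v,u]; return ce[i],st[i,4],(l==i)
m=(g<60); ce,a,_=blob(m,348,186); print("knob",ce,a,plane(c,f,W,*ce,.152))
m=(g>95)&(sat<30); ce,a,l=blob(m,340,178)
k=max(cv2.findContours(l.astype(np.uint8),0,1)[0],key=len); (x,y),r=cv2.minEnclosingCircle(k); print("lid",x,y,r,plane(c,f,W,x,y,.116))
m=(g>170); ce,a,l=blob(m,218,182); k=cv2.findContours(l.astype(np.uint8),0,1)[0][0]; rr=cv2.minAreaRect(k)
print("pad",rr,plane(c,f,W,*rr[0],.03),[plane(c,f,W,*p,.03).round(3).tolist() for p in cv2.boxPoints(rr)])
for (u,v) in[(129,212),(142,206)]: print("nb",plane(c,f,W,u,v,.094))
# unit case corners (deck z=.05): eyeballed
for (u,v) in[(319,166),(369,166),(369,233),(319,233)]: print("unit",plane(c,f,W,u,v,.05))
P=cloud(c,f,W)
for n,(u,v) in dict(pad=(218,182),lid=(335,180),knob=(348,186),bottle=(321,134),termin=(280,181),carton=(236,136),fan=(281,140)).items(): print(n,P[v,u].round(3))
s=ctrl.observe();q=s["eef_rot"];print(R.from_quat([q[1],q[2],q[3],q[0]]).as_matrix().round(3))
E
```

```text
knob [257.92887399 191.34737016] 193586 [0.52768209 0.08227322 0.152     ]
lid 347.9180908203125 186.3836212158203 24.568777084350586 [ 0.5434544  -0.24686805  0.116     ]
pad ((217.64617919921875, 182.1692352294922), (48.621612548828125, 49.6138916015625), 82.87498474121094) [0.57938208 0.23990344 0.03      ] [[0.664, 0.347, 0.03], [0.684, 0.155, 0.03], [0.496, 0.134, 0.03], [0.476, 0.324, 0.03]]
nb [0.46629669 0.56129685 0.094     ]
nb [0.48761297 0.5133985  0.094     ]
unit [ 0.63172057 -0.15130123  0.05      ]
unit [ 0.62801035 -0.34278959  0.05      ]
unit [ 0.37233717 -0.33230965  0.05      ]
unit [ 0.37594019 -0.14356392  0.05      ]
pad [0.58  0.239 0.029]
lid [ 0.568 -0.2    0.118]
knob [ 0.54  -0.239  0.16 ]
bottle [ 0.741 -0.154  0.116]
termin [ 0.58  -0.002  0.021]
carton [0.755 0.165 0.048]
fan [ 0.74  -0.009  0.032]
[[ 0.961  0.277 -0.   ]
 [ 0.277 -0.961  0.001]
 [ 0.    -0.001 -1.   ]]
```

```bash
python3 -m handwheel '[[-1,0.5,-0.24,-0.1,0,0,0],[-1,0.5,-0.24,-0.1,0,0,0],[-1,0.5,-0.24,-0.1,0,0,0],[-1,0.5,-0.24,-0.1,0,0,0],[-1,0.5,-0.24,-0.1,0,0,0]]'; python3 -m handwheel '[[-1,0.5,-0.24,-0.1,0,0,0],[-1,0.5,-0.24,-0.1,0,0,0],[-1,0.5,-0.24,-0.05,0,0,0],[-1,0.5,-0.24,0,0,0,0],[-1,0,0,0,0,0,0]]'
python3 - <<'E'
from h import *
s=ctrl.observe(); print(s["eef_pos"],s["eef_rot"])
c,f,W=cam("wrist"); save(c,"w1"); print(f,np.array(c["mount"]).round(3).tolist()); p=np.linalg.inv(W)@[.541,-.245,.152,1]; print(p[:2]/p[2]*f+[c["cx"],c["cy"]])
E
```

```text
t: 0.78
eef_pos: [0.3743, -0.3905, 0.2837]
eef_rot: [-0.0, 0.99, 0.14, -0.0]
wrist_force: [0.0, -1.0, 0.2]
gripper_width: 0.997
finger_force: 0.0
t: 1.4
eef_pos: [0.5408, -0.2414, 0.3073]
eef_rot: [-0.001, 0.99, 0.143, -0.001]
wrist_force: [-0.7, -0.8, -1.4]
gripper_width: 0.999
finger_force: 0.0
[ 0.54078136 -0.24143254  0.3073214 ] [-8.68955427e-04  9.89786039e-01  1.42556895e-01 -6.10503272e-04]
285.48946698177303 [[0.002, -0.962, -0.272, 0.074], [1.0, 0.002, 0.0, -0.0], [0.0, -0.272, 0.962, -0.15], [0.0, 0.0, 0.0, 1.0]]
[262.25627918 179.81968111]
```

View pics/w1.png

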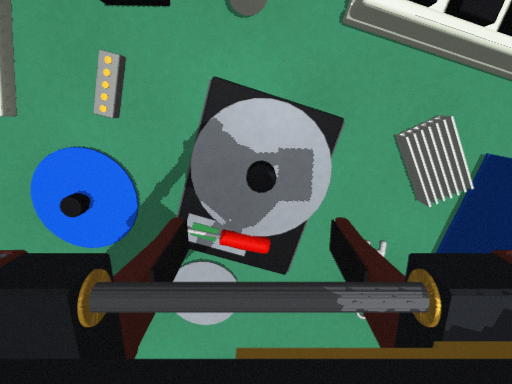

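The wrist view shows the lid with its knob at about (261,176), and the screwdriver (red handle) clear of the lid.

```bash
python3 - <<'E'
from h import *
c,f,W=cam("wrist"); g=c["frame"].astype(int).max(2); m=np.zeros_like(g,np.uint8); m[150:205,235:290]=g[150:205,235:290]<60
k=max(cv2.findContours(m,0,1)[0],key=cv2.contourArea); (x,y),r=cv2.minEnclosingCircle(k); print(x,y,r,cv2.boundingRect(k))
print(plane(c,f,W,x,y,.146), r)
s=ctrl.observe(); q=s["eef_rot"]; M=R.from_quat([q[1],q[2],q[3],q[0]]).as_matrix(); print(s["eef_pos"],M.T@(plane(c,f,W,x,y,.146)-s["eef_pos"]))
P=cloud(c,f,W)
print(np.nanmedian(P[165:185,250:272].reshape(-1,3),0), np.nanmedian(P[120:140,255:265].reshape(-1,3),0))
E
```

```text
259.7196350097656 174.57235717773438 16.010522842407227 (245, 159, 30, 32)
[ 0.54321385 -0.24284111  0.146     ] 16.010522842407227
[ 0.53875313 -0.24415646  0.30803347] [4.85355025e-03 4.48332055e-05 1.62027508e-01]
[ 0.54463555 -0.24323536  0.15124996] [ 0.58861388 -0.22927285  0.11525059]
```

```bash
python3 -m handwheel '[[-1,0.05,0,0.4,0,0,0],[-1,0,0,0.5,0,0,0],[-1,0,0,0.4,0,0,0],[-1,0,0,0.3,0,0,0],[-1,0,0,0.15,0,0,0]]'; python3 -m handwheel '[[-1,0,0,0,0,0,0],[1,0,0,0,0,0,0],[1,0,0,0,0,0,0],[1,0,0,0,0,0,0],[1,0,0,0,0,0,0]]'
```

```text
t: 2.12
eef_pos: [0.5418, -0.244, 0.1317]
eef_rot: [-0.001, 0.99, 0.139, -0.001]
wrist_force: [-0.6, -1.0, 0.0]
gripper_width: 1.003
finger_force: 0.0
t: 2.75
eef_pos: [0.5438, -0.2429, 0.134]
eef_rot: [0.0, 0.99, 0.14, 0.0]
wrist_force: [-0.9, 0.1, -0.4]
gripper_width: 0.583
finger_force: 0.0
```

```bash
python3 -m handwheel '[[1,0,0,0,0,0,0],[1,0,0,0,0,0,0],[1,0,0,0,0,0,0],[1,0,0,0,0,0,0],[1,0,0,0,0,0,0]]'; python3 -m handwheel '[[1,0,0,-0.05,0,0,0],[1,0,0,-0.1,0,0,0],[1,0,0,-0.2,0,0,0],[1,0,0,-0.3,0,0,0],[1,0,0,-0.3,0,0,0]]'
```

```text
t: 3.38
eef_pos: [0.5436, -0.2428, 0.1336]
eef_rot: [-0.0, 0.99, 0.14, 0.0]
wrist_force: [-0.6, 0.2, 0.2]
gripper_width: 0.38
finger_force: 30.0
t: 4.0
eef_pos: [0.5437, -0.2429, 0.2312]
eef_rot: [0.0, 0.99, 0.14, 0.001]
wrist_force: [-0.5, -0.2, -2.6]
gripper_width: 0.382
finger_force: 30.0
```

```bash
python3 -m handwheel '[[1,0.07,-0.19,0,0,0,0],[1,0.14,-0.38,0,0,0,0],[1,0.14,-0.38,0,0,0,0],[1,0.14,-0.38,0,0,0,0],[1,0.14,-0.38,0,0,0,0]]'; python3 -m handwheel '[[1,0.14,-0.38,0,0,0,0],[1,0.14,-0.38,0,0,0,0],[1,0.14,-0.38,0,0,0,0],[1,0.14,-0.38,0,0,0,0],[1,0.14,-0.38,0,0,0,0]]';  python3 -m handwheel '[[1,0.14,-0.38,0,0,0,0],[1,0.14,-0.38,0,0,0,0],[1,0.07,-0.19,0,0,0,0],[1,0,0,0,0,0,0],[1,0,0,0,0,0,0]]'
python3 - <<'E'
from h import *
c,f,W=cam("wrist"); save(c,"w2"); t,ft,Wt=cam("top"); save(t,"t2")
im=c["frame"]
T=cv2.resize(t["frame"][110:270,120:400],None,fx=2,fy=2)
o=np.zeros((384+320,560,3),np.uint8); o[:384,:512]=im; o[384:]=T; o=cv2.resize(o,None,fx=.85,fy=.85); cv2.imwrite("pics/c2.png",o[:,:,::-1])
P=cloud(c,f,W); print(ctrl.observe()["eef_pos"])
h=P[...,2]
E
```

```text
t: 4.62
eef_pos: [0.5562, -0.0585, 0.2277]
eef_rot: [-0.0, 0.99, 0.14, -0.001]
wrist_force: [1.1, 0.2, -2.5]
gripper_width: 0.38
finger_force: 30.0
t: 5.25
eef_pos: [0.5703, 0.1433, 0.2277]
eef_rot: [-0.0, 0.99, 0.14, -0.001]
wrist_force: [0.9, 0.1, -3.8]
gripper_width: 0.384
finger_force: 30.0
t: 5.88
eef_pos: [0.5786, 0.2408, 0.2285]
eef_rot: [0.0, 0.99, 0.14, -0.0]
wrist_force: [-0.0, -0.3, -2.3]
gripper_width: 0.382
finger_force: 30.0
[0.57882259 0.24050515 0.22883973]
```

View pics/c2.png

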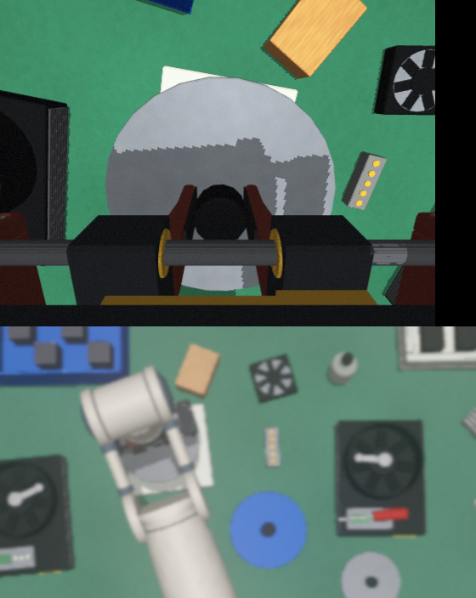

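The lid is held level over the pad, and the unit's lever is now visible in the lower inset. Lowering now.

```bash
python3 -m handwheel '[[1,0,0,0.3,0,0,0],[1,0,0,0.45,0,0,0],[1,0,0,0.45,0,0,0],[1,0,0,0.25,0,0,0],[1,0,0,0.08,0,0,0]]'; python3 -m handwheel '[[1,0,0,0.03,0,0,0],[1,0,0,0.03,0,0,0],[1,0,0,0.03,0,0,0],[1,0,0,0.02,0,0,0],[1,0,0,0,0,0,0]]'
```

```text
t: 6.6
eef_pos: [0.5778, 0.2404, 0.0735]
eef_rot: [0.0, 0.99, 0.139, -0.002]
wrist_force: [-0.2, 0.4, -2.4]
gripper_width: 0.388
finger_force: 30.0
t: 7.22
eef_pos: [0.5786, 0.2419, 0.0646]
eef_rot: [-0.0, 0.99, 0.14, -0.0]
wrist_force: [0.3, -0.5, -2.8]
gripper_width: 0.383
finger_force: 30.0
```

```bash
python3 - <<'E'
from h import *
t,f,W=cam("top")
im=t["frame"]; o=cv2.resize(im[140:240,300:400],None,fx=5,fy=5,interpolation=cv2.INTER_CUBIC); cv2.imwrite("pics/t3.png",o[:,:,::-1])
E
```

```text
(no output)
```

View pics/t3.png

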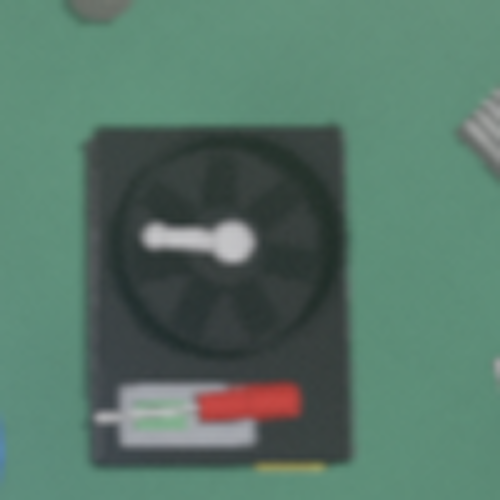

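In the 5x crop the lever's hub is at about (233,242) and its tip at (154,236), so the arm points to world +y. I'll finish setting the lid down.

```bash
python3 -m handwheel '[[1,0,0,0.01,0,0,0],[1,0,0,0.01,0,0,0],[1,0,0,0,0,0,0]]'; python3 -m handwheel '[[1,0,0,0.01,0,0,0],[1,0,0,0,0,0,0]]'; python3 -m handwheel '[[1,0,0,0.01,0,0,0],[1,0,0,0,0,0,0]]'
```

```text
t: 7.65
eef_pos: [0.5786, 0.2418, 0.0624]
eef_rot: [0.0, 0.99, 0.14, -0.0]
wrist_force: [0.3, -0.6, -2.7]
gripper_width: 0.377
finger_force: 30.0
t: 7.9
eef_pos: [0.5787, 0.2418, 0.0616]
eef_rot: [-0.0, 0.99, 0.14, 0.0]
wrist_force: [0.7, -0.4, -3.1]
gripper_width: 0.381
finger_force: 30.0
t: 8.15
eef_pos: [0.5787, 0.2418, 0.0616]
eef_rot: [-0.0, 0.99, 0.14, 0.0]
wrist_force: [-3.0, -0.3, 4.1]
gripper_width: 0.385
finger_force: 30.0
```

Contact: the force reversed to about +4 N with z steady. Releasing and rising.

```bash
python3 -m handwheel '[[-0.2,0,0,0,0,0,0],[-0.2,0,0,0,0,0,0],[-1,0,0,0,0,0,0],[-1,0,0,0,0,0,0],[-1,0,0,0,0,0,0]]'; python3 -m handwheel '[[-1,0,0,-0.1,0,0,0],[-1,0,0,-0.4,0,0,0],[-1,0,0,-0.5,0,0,0],[-1,0,0,-0.5,0,0,0],[-1,0,0,-0.2,0,0,0]]'
python3 - <<'E'
from h import *
t,f,W=cam("top"); im=t["frame"].astype(int); 
def near(u0,v0,w,m):
    mm=np.zeros(m.shape,np.uint8); mm[v0-w:v0+w,u0-w:u0+w]=m[v0-w:v0+w,u0-w:u0+w]; return mm
m=near(338,188,18,im.min(2)>125); v,u=np.nonzero(m)
k=max(cv2.findContours(m,0,1)[0],key=cv2.contourArea); print("lever",cv2.boundingRect(k),cv2.minAreaRect(k),cv2.fitLine(k,2,0,.01,.01).ravel())
for p in((346.6,188.4),(330.8,187.2)): print(plane(t,f,W,*p,.093))
c,f,W=cam("wrist"); save(c,"w3"); P=cloud(c,f,W); z=P[...,2]
D=(z>.039)&(z<.05); print("lid pts centre by rect",[ (np.nanmin(P[D][:,i]),np.nanmax(P[D][:,i])) for i in(0,1)])
E
```

```text
t: 8.78
eef_pos: [0.5786, 0.2418, 0.0605]
eef_rot: [-0.0, 0.99, 0.14, -0.0]
wrist_force: [-0.7, -0.4, -0.5]
gripper_width: 0.9
finger_force: 0.0
t: 9.4
eef_pos: [0.5795, 0.2421, 0.2363]
eef_rot: [-0.001, 0.99, 0.14, 0.004]
wrist_force: [0.8, 0.0, 0.0]
gripper_width: 1.0
finger_force: 0.0
lever (329, 184, 22, 9) ((339.5, 188.0), (8.0, 21.0), 90.0) [9.9812764e-01 6.1165925e-02 3.3950000e+02 1.8747826e+02]
[ 0.53864074 -0.24599621  0.093     ]
[ 0.54425575 -0.18748557  0.093     ]
lid pts centre by rect [(np.float64(0.3785626153876051), np.float64(0.8022598733045254)), (np.float64(0.003574289470479719), np.float64(0.5547327783701211))]
```

View pics/w3.png

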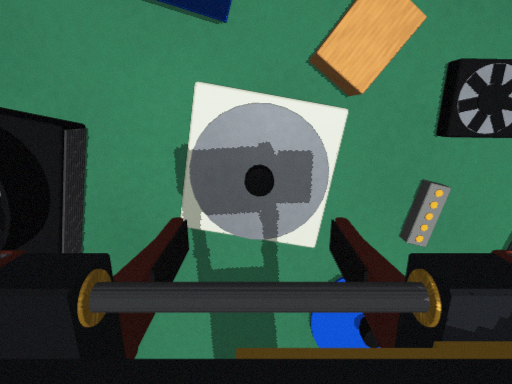

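The lid sits knob up and well within the pad (disc centre at (260,171), pad centre at about (260,165)). Now I'll go over the well with the jaws closed.

```bash
python3 -m handwheel '[[1,-0.07,0.19,0,0,0,0],[1,-0.14,0.38,0,0,0,0],[1,-0.14,0.38,0,0,0,0],[1,-0.14,0.38,0,0,0,0],[1,-0.14,0.38,0,0,0,0]]' >/dev/null; python3 -m handwheel '[[1,-0.14,0.38,0,0,0,0],[1,-0.14,0.38,0,0,0,0],[1,-0.14,0.38,0,0,0,0],[1,-0.14,0.38,0,0,0,0],[1,-0.14,0.38,0,0,0,0]]' >/dev/null;  python3 -m handwheel '[[1,-0.14,0.38,0,0,0,0],[1,-0.14,0.38,0,0,0,0],[1,-0.07,0.19,0,0,0,0],[1,0,0,0,0,0,0],[1,0,0,0,0,0,0]]'
python3 - <<'E'
from h import *
c,f,W=cam("wrist"); save(c,"w4"); print(ctrl.observe()["eef_pos"])
for n,p in dict(hub=[.539,-.246,.094],tip=[.5443,-.1875,.094]).items():
    p=np.linalg.inv(W)@[*p,1]; print(n,p[:2]/p[2]*f+[c["cx"],c["cy"]])
E
```

```text
t: 11.38
eef_pos: [0.5436, -0.2418, 0.2303]
eef_rot: [-0.0, 0.99, 0.14, -0.0]
wrist_force: [0.8, 0.1, 0.7]
gripper_width: 0.004
finger_force: 0.0
[ 0.54374812 -0.24162872  0.23057369]
hub [261.55484305 188.74786889]
tip [208.12480041 168.52632417]
```

View pics/w4.png

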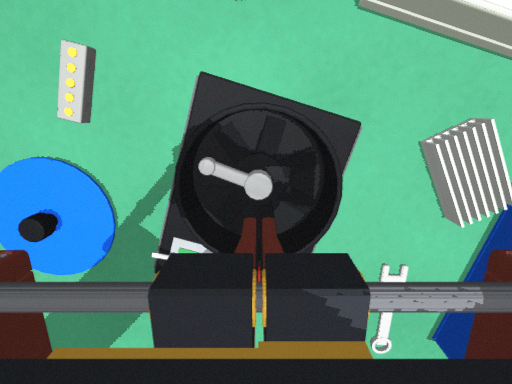

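The hub shows at about (259,184) and the round tip at (207,166). Next I refine both and compute the tool shifts to points beside the arm.

```bash
cat > lev.py <<'E'
from h import *
def tooldelta(p):
    s=ctrl.observe(); q=s["eef_rot"]; M=R.from_quat([q[1],q[2],q[3],q[0]]).as_matrix(); return (M.T@(np.array(p)-s["eef_pos"])*10).round(2)
E
python3 - <<'E'
from lev import *
c,f,W=cam("wrist")
hub=plane(c,f,W,258.5,184,.094); tip=plane(c,f,W,207,166,.094); print(hub,tip,np.linalg.norm(tip-hub))
d=(tip-hub)/np.linalg.norm(tip-hub); p=np.array([d[1],-d[0],0]); print(d,p)
g=c["frame"].astype(int).min(2)
for n,sg in(("-x side",-1),("+x side",1)):
    for lat in (.029,.021,.015):
        X=hub+.042*d+sg*lat*p; X[2]=.088; print(n,lat,X,tooldelta(X))
E
```

```text
[ 0.54314565 -0.24137044  0.094     ] [ 0.54663331 -0.18558956  0.094     ] 0.055889803310589806
[0.06240238 0.99805107 0.        ] [ 0.99805107 -0.06240238  0.        ]
-x side 0.029 [ 0.51682307 -0.19764263  0.088     ] [-0.14 -0.5   1.43]
-x side 0.021 [ 0.52480748 -0.19814185  0.088     ] [-0.06 -0.47  1.43]
-x side 0.015 [ 0.53079578 -0.19851626  0.088     ] [-0.01 -0.45  1.43]
+x side 0.029 [ 0.57471003 -0.20126196  0.088     ] [ 0.41 -0.3   1.43]
+x side 0.021 [ 0.56672562 -0.20076274  0.088     ] [ 0.33 -0.33  1.43]
+x side 0.015 [ 0.56073732 -0.20038833  0.088     ] [ 0.28 -0.35  1.43]
```

```bash
python3 -m handwheel '[[1,-0.08,-0.25,0,0,0,0],[1,-0.08,-0.25,0.2,0,0,0],[1,0,0,0.4,0,0,0],[1,0,0,0.3,0,0,0],[1,0,0,0.2,0,0,0]]'; python3 -m handwheel '[[1,0,0,0.15,0,0,0],[1,0,0,0.1,0,0,0],[1,0,0,0.08,0,0,0],[1,0,0,0,0,0,0]]'
```

```text
t: 12.1
eef_pos: [0.5141, -0.198, 0.1192]
eef_rot: [-0.0, 0.99, 0.141, -0.0]
wrist_force: [0.8, -0.2, -0.1]
gripper_width: 0.003
finger_force: 0.0
t: 12.6
eef_pos: [0.5143, -0.1993, 0.0874]
eef_rot: [-0.0, 0.99, 0.14, -0.0]
wrist_force: [0.7, -0.1, -0.2]
gripper_width: 0.003
finger_force: 0.0
```

```bash
python3 -m handwheel '[[1,0.05,0.015,0,0,0,0],[1,0.03,0.01,0,0,0,0],[1,0,0,0,0,0,0]]';  python3 -m handwheel '[[1,0.02,0.006,0,0,0,0],[1,0,0,0,0,0,0]]'; python3 -m handwheel '[[1,0.02,0.006,0,0,0,0],[1,0,0,0,0,0,0]]'
```

```text
t: 12.98
eef_pos: [0.5231, -0.1996, 0.088]
eef_rot: [0.0, 0.99, 0.14, 0.0]
wrist_force: [-0.8, -0.4, 0.8]
gripper_width: 0.005
finger_force: 0.1
t: 13.22
eef_pos: [0.5236, -0.1996, 0.0878]
eef_rot: [-0.0, 0.99, 0.14, -0.002]
wrist_force: [-6.1, 1.0, 3.1]
gripper_width: 0.005
finger_force: 3.5
t: 13.48
eef_pos: [0.524, -0.1996, 0.0878]
eef_rot: [-0.001, 0.99, 0.14, -0.004]
wrist_force: [-14.0, 1.3, 7.7]
gripper_width: 0.006
finger_force: 7.2
```

14 N with no give, far above the 2 N of friction, so that is the hard stop. It must release the other way (toward -x, anticlockwise). I'll back off, lift, and go round to the +x side.

```bash
python3 -m handwheel '[[1,-0.1,-0.03,0,0,0,0],[1,0,0,-0.2,0,0,0],[1,0,0,-0.25,0,0,0],[1,0.28,0.08,0,0,0,0],[1,0.28,0.08,0,0,0,0]]';  python3 -m handwheel '[[1,0,0,0,0,0,0]]'; python3 - <<'E'
from lev import *
print(tooldelta([.5755,-.2015,.088]))
E
```

```text
t: 14.1
eef_pos: [0.5765, -0.1995, 0.1355]
eef_rot: [0.001, 0.99, 0.14, 0.002]
wrist_force: [0.8, -0.3, 0.1]
gripper_width: 0.006
finger_force: 0.0
t: 14.22
eef_pos: [0.5763, -0.1991, 0.1335]
eef_rot: [0.0, 0.99, 0.14, 0.001]
wrist_force: [0.3, -0.4, 0.5]
gripper_width: 0.001
finger_force: 0.0
[-0.01  0.02  0.46]
```

```bash
python3 -m handwheel '[[1,0,0.02,0.15,0,0,0],[1,0,0,0.15,0,0,0],[1,0,0,0.1,0,0,0],[1,0,0,0.06,0,0,0],[1,0,0,0,0,0,0]]'; python3 - <<'E'
from lev import *
H=np.array([.5425,-.2425,.088]); p0=ctrl.observe()["eef_pos"]; print(np.degrees(np.arctan2(*(p0-H)[1::-1])),p0)
prev=p0*1; prev[2]=.088
for a in range(58,152,8):
    X=H+.049*np.array([np.cos(np.radians(a)),np.sin(np.radians(a)),0]); d=(tooldelta(X)-tooldelta(prev)); print(a,d.round(3)); prev=X
E
```

```text
t: 14.85
eef_pos: [0.5749, -0.2011, 0.0861]
eef_rot: [-0.0, 0.99, 0.14, -0.0]
wrist_force: [0.2, -0.5, 0.3]
gripper_width: 0.005
finger_force: 0.0
51.978418427530826 [ 0.57488696 -0.20107875  0.08605034]
58 [-0.06 -0.02  0.  ]
66 [-0.05 -0.05  0.  ]
74 [-0.06 -0.04  0.  ]
82 [-0.06 -0.03  0.  ]
90 [-0.06 -0.02  0.  ]
98 [-0.07 -0.02  0.  ]
106 [-0.07  0.    0.  ]
114 [-0.06  0.    0.  ]
122 [-0.07  0.02  0.  ]
130 [-0.06  0.02  0.  ]
138 [-0.07  0.03  0.  ]
146 [-0.05  0.04  0.  ]
```

```bash
python3 -m handwheel '[[1,-0.06,-0.02,0,0,0,0],[1,-0.05,-0.05,0,0,0,0],[1,-0.06,-0.04,0,0,0,0]]'; python3 -m handwheel '[[1,-0.06,-0.03,0,0,0,0],[1,-0.06,-0.02,0,0,0,0],[1,0,0,0,0,0,0]]'
```

```text
t: 15.22
eef_pos: [0.5561, -0.1956, 0.0874]
eef_rot: [0.001, 0.99, 0.14, 0.001]
wrist_force: [2.5, -3.1, -0.3]
gripper_width: 0.006
finger_force: 1.6
t: 15.6
eef_pos: [0.5425, -0.1936, 0.087]
eef_rot: [-0.0, 0.99, 0.14, 0.0]
wrist_force: [0.4, -0.8, -0.6]
gripper_width: 0.005
finger_force: 0.2
```

It gives this way with about 3 N. Continuing the arc.

```bash
python3 -m handwheel '[[1,-0.07,-0.02,0,0,0,0],[1,-0.07,0,0,0,0,0],[1,-0.06,0.01,0,0,0,0]]'; python3 -m handwheel '[[1,-0.07,0.02,0,0,0,0],[1,-0.06,0.02,0,0,0,0],[1,0,0,0,0,0,0]]'; python3 -m handwheel '[[1,-0.06,0.03,0,0,0,0],[1,0,0,0,0,0,0]]'; python3 - <<'E'
from lev import *
c,f,W=cam("wrist"); save(c,"w5"); p=ctrl.observe()["eef_pos"]-[.5425,-.2425,0]; print(np.degrees(np.arctan2(p[1],p[0])),np.hypot(*p[:2]))
E
```

```text
t: 15.98
eef_pos: [0.5233, -0.1982, 0.0868]
eef_rot: [-0.0, 0.99, 0.14, 0.0]
wrist_force: [3.7, -0.4, 0.9]
gripper_width: 0.007
finger_force: 1.5
t: 16.35
eef_pos: [0.5111, -0.2061, 0.0864]
eef_rot: [-0.0, 0.99, 0.14, -0.001]
wrist_force: [0.4, -0.2, 0.9]
gripper_width: 0.007
finger_force: 0.2
t: 16.6
eef_pos: [0.5066, -0.2107, 0.0864]
eef_rot: [-0.0, 0.99, 0.14, -0.0]
wrist_force: [0.8, 1.2, 0.0]
gripper_width: 0.005
finger_force: 0.3
138.410613262059 0.0479282475961881
```

View pics/w5.png

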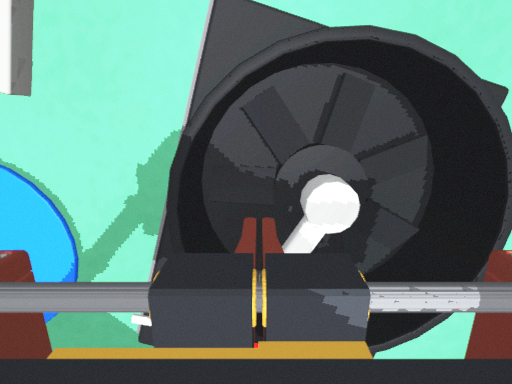

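The lever arm follows the fingers, now pointing down and left from the hub at (330,203). I'll continue until the stop.

```bash
python3 -m handwheel '[[1,-0.03,0.025,0,0,0,0],[1,-0.03,0.03,0,0,0,0],[1,0,0,0,0,0,0]]'; python3 -m handwheel '[[1,-0.01,0.02,0,0,0,0],[1,0,0,0,0,0,0]]'; python3 -m handwheel '[[1,-0.01,0.02,0,0,0,0],[1,0,0,0,0,0,0]]'
```

```text
t: 17.02
eef_pos: [0.5026, -0.2177, 0.0866]
eef_rot: [0.0, 0.99, 0.14, -0.0]
wrist_force: [0.6, 1.3, 0.0]
gripper_width: 0.008
finger_force: 0.4
t: 17.27
eef_pos: [0.5024, -0.2191, 0.0865]
eef_rot: [-0.001, 0.99, 0.14, -0.0]
wrist_force: [1.8, 4.3, 0.7]
gripper_width: 0.004
finger_force: 2.1
t: 17.52
eef_pos: [0.5023, -0.2195, 0.0865]
eef_rot: [-0.002, 0.99, 0.141, 0.0]
wrist_force: [1.5, 10.7, 2.8]
gripper_width: 0.01
finger_force: 5.4
```

The force rises to 10.7 N with no motion, so this is the other stop. I'll back off, lift, and check.

```bash
python3 -m handwheel '[[1,0.03,-0.08,0,0,0,0],[1,0,0,-0.3,0,0,0],[1,0,0,-0.5,0,0,0],[1,0,0,-0.5,0,0,0],[1,0,0,-0.3,0,0,0]]' ; python3 -m handwheel '[[1,-0.4,-0.3,0,0,0,0],[1,-0.4,-0.3,0,0,0,0],[1,0,0,0,0,0,0]]'; python3 - <<'E'
from lev import *
c,f,W=cam("wrist"); t,ft,Wt=cam("top")
o=np.zeros((600,650,3),np.uint8); o[:240,:320]=cv2.resize(c["frame"],(320,240)); o[240:,:]=cv2.resize(t["frame"][130:270,95:440][:, :253],(650,360)); cv2.imwrite("pics/c6.png",o[:,:,::-1]); save(c,"w6")
im=c["frame"].astype(int); p=np.linalg.inv(W)@[.5425,-.2425,.094,1]; print(p[:2]/p[2]*f+[c["cx"],c["cy"]]); p=np.linalg.inv(W)@[.4856,-.239,.094,1]; print(p[:2]/p[2]*f+[c["cx"],c["cy"]])
E
```

```text
t: 18.15
eef_pos: [0.5029, -0.214, 0.2499]
eef_rot: [0.002, 0.99, 0.139, 0.001]
wrist_force: [0.5, -0.5, -1.1]
gripper_width: 0.003
finger_force: 0.0
t: 18.52
eef_pos: [0.4074, -0.1775, 0.2474]
eef_rot: [0.001, 0.99, 0.139, 0.0]
wrist_force: [0.4, -0.4, 0.2]
gripper_width: 0.005
finger_force: 0.0
[359.40135681  69.92786228]
[336.06450845 125.44692015]
```

View pics/c6.png

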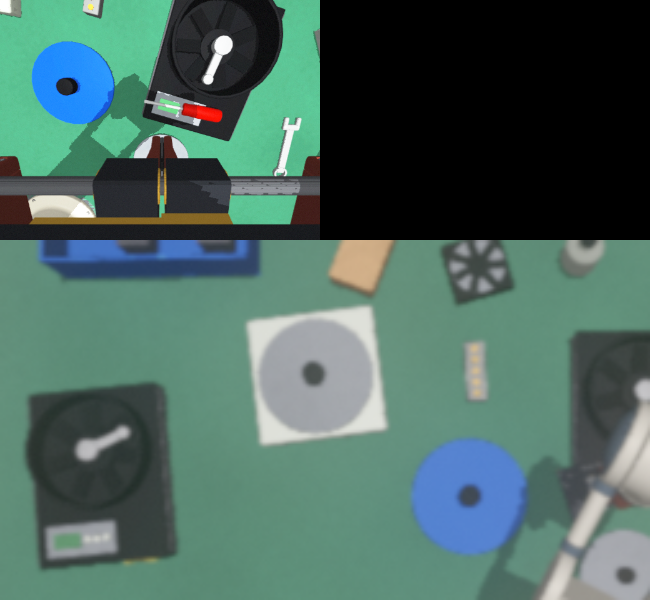

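The lever in the wrist view runs from hub (223,45) to tip (208,79), which matches a 90° swing. The lid is centred on the pad, and the bystanders and the neighbour's lever are unchanged.

```bash
python3 -c "
from plant import ctrl
print(ctrl.finish_job())"
```

```text
the job is handed in; nothing more can be done
None
```

I set the lid knob up near the middle of the foam pad, swung the unit's lever anticlockwise the full 90° to its other stop, and handed the job in at about 19 s; no verdict came back.

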